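# Free and shut a seized bench gas tap

## Task

The gas tap on the bench - the one with the wing handle - has seized part-open from long disuse; the gas is off at the main and the burner is disconnected. Work the wing back and forth in small arcs until it breaks free, never forcing it so hard that the plastic wing cracks on its spindle, then turn it clockwise to fully shut, square across its nozzle against the stop, and let go. Leave the water tap, the burner, the dishes and the bottle as they are.

Things in the scene. Friction and masses are not known exactly. Their poses are not given: they have to be found in the camera images.
- gas_tap: the gas tap, bolted to the bench: chromed column 32 mm thick, flange 62 mm across, valve body 42 mm across up to 98 mm above the bench, wing handle on top. Origin on its upright turning axis at bench height, z up. Its one straight hose nozzle is level, 78 mm up, points along -x and ends 76 mm from the axis. Shut: wing along this y. Fully open: wing along x. A stop at each.
- wing_handle (a point): the grey plastic wing: an upright flat bar 12 mm thick, 60 mm long, from 129 to 158 mm above the bench, on a round hub 38 mm across (112 to 129 mm). The point is on the turning axis, 142 mm up; y runs along the bar, x across its thickness, z up. Clockwise from above shuts it; it starts 0.8 to 1.25 rad (anticlockwise) from shut. Freed, it drags with 0.08 N m.
- tap_spindle: the steel spindle under the wing; origin on the axis at bench height, x and y as the wing's. Seized, it turns lightly (0.08 N m) a few degrees, then grinds at 0.3 to 0.4 N m and yields a little, then is solid (0.5 to 0.6 N m is enough to tell). More push that way is useless: go to the other end. Each end lies farther out, from 0.1 to 0.2 rad off its start; after 2 to 4 swings to and fro it grinds past 0.3 rad, then is free.
- spindle_dog (a point): the spindle's flat dog plate (30 by 6 mm) just below the hub, on the axis 108 mm above the bench; axes parallel to the wing's while no torque acts. The plastic wing is springy on the spindle: it twists 0.12 rad per N m of turning moment and cracks at 0.10 rad (0.85 N m).
- water_tap: bystander: a like column with a downturned spout along its -x and a ROUND fluted knob 47 mm across, its top 129 mm above the bench. Origin on its axis at bench height.
- water_mark (a point): bystander: a pointer on the rim of the water tap's round knob, 21 mm from its axis, 120 mm above the bench; shows that the knob has not been turned.
- burner: bystander: loose Bunsen burner, round foot 84 mm across, 142 mm high; origin at the middle of its underside.
- petri_dishes: bystander: loose stack of four Petri dishes, 93 mm across, 62 mm high; origin at the middle of its underside.
- dropper_bottle: bystander: small loose dropper bottle 28 mm across, 60 mm high; origin at the middle of its underside.
Mind the look-alikes: they are no part of the job. What is shaped like the gas_tap but orange or purple is not meant.

How it is judged (in metres and radians):
On the way:
1. the tap has broken free: the wing is turned to within 0.35 rad of shut (angle between the y axis of wing_handle and the y axis of gas_tap, either way round below 0.35 rad), for 0.2 s.
At the end, for the whole second after the job is handed in: the wing handle stands shut, square across the nozzle within 0.08 rad, at rest, let go and not twisted on its spindle (within 0.03 rad); water knob not turned and burner, dishes and bottle where they were (15 mm) (angle between the y axis of wing_handle and the y axis of gas_tap, either way round below 0.08 rad and angle between the x axis of wing_handle and the x axis of spindle_dog, either way round below 0.03 rad and angular speed of tap_spindle below 0.1 rad/s); the robot touches nothing.
It fails at once if the wing is forced: twisted more than 0.10 rad on its spindle (about 0.85 N m), it cracks (angle between the x axis of wing_handle and the x axis of spindle_dog, either way round above 0.1 rad).
It fails at once if the water tap's knob is turned (its pointer moves more than 5 mm) (distance of water_mark from where it was at the start of the episode above 0.005 m).
It fails at once if the burner, the dishes or the bottle is shifted more than 15 mm (distance of any of burner, petri_dishes, dropper_bottle from where it was at the start of the episode above 0.015 m).
It also fails if it takes over 69 s, if anything falls off the work surface, if the arm or the gripper's body presses on something with over 40 N, if the wrist force passes 120 N, or if a joint passes its speed limit or range.

## Robot

A 6-joint arm with a two-finger parallel gripper is mounted at the origin on the work surface. World frame = base frame: x ahead of the robot, y to its left, z up, the work surface at z = 0. Lengths are in mm, angles in degrees, forces in N, time in s.
With the tool pointing down it reaches from about 350 to 850 mm from the base axis. Payload 8.1 kg.
Tool frame: the origin (TCP) lies midway between the tips of the shut fingers; the grasp point (between the pads) lies 19 mm behind it; z points along the fingers, y is the line along which they close (so a half turn about z gives the same grasp; the last joint's range is limited). The gripper opens to 85 mm and grips with 20 to 120 N. Pads are 22 mm wide; open, the fingers measure 114 mm over their backs; the gripper's body (76 mm by 85 mm) begins 54 mm behind the grasp point. The pads swing forward as they close: fully open they stand 13 mm farther back than shut.
Start: joints at [-75.481, 7.471, 85.268, -0, 87.261, -4.893], TCP at [199.433, -565.89, 231.292] pointing down, gripper open.
Joint ranges: [-169.43, 169.43], [-51.17, 129.36], [1.28, 143.12], [-76.62, 256.62], [0, 156.53], [-152.29, 152.29]. Speed limits (degrees/s): [136.94, 136.94, 159.86, 180, 180, 180].

## Interface

Orientations are given as [roll, pitch, yaw] about the fixed x, y, z axes, in that order (R = Rz(yaw) Ry(pitch) Rx(roll)).
In Python, from bench import sense, snapshot, order, finder gives the robot as it stands.
- The arm moves only by the tool send_rows, never from a script. Its argument "steps" is a list of rows, each a list of 2 entries, a list of its own where there are three numbers: the shift along the world's x, y, z in units of 30 mm (1.0 is 30 mm), then the turn, a rotation vector about the world's x, y, z in rad. In form: [[[dx, dy, dz], [wx, wy, wz]], ...]. A call has 1 to 10 rows; each row is the pose to reach, as a shift and turn from the pose commanded when the call began; what a row does not reach only later rows make up. A row lasts 1/8 s, in which the tool goes at most 62.5 mm and 10.7 degrees, less where a joint would pass 70% of its speed; a pose out of reach is approached as far as the arm can. A call with a gripper value outside its range is refused whole. "fingers" is the closure, from 0 (fully open) to 1 (shut), set as the call begins (left out, the last holds). The fingers move at their own pace and stop on an object; "squeeze" is the grip in N (left out, the last holds). Time passes only in rows, so rows that repeat a pose let the fingers close. It gives the time, the measured TCP pose, the force, the opening and the grip force at its end, in the units of the state.
- sense(): the state, without advancing time (a new reading comes with each control period).
- snapshot(name): name is "scene" or "side" or "wrist"; returns a dict with "img" (420x560x3 uint8, red, green, blue), "K" (3x3 intrinsics, pixels), "pose" (4x4, takes a point from camera to world coordinates). Camera axes: x right, y up, looking along -z (the intrinsics and any distortion apply to the point x, -y, -z); pixel columns grow to the right and rows downward; lengths in mm; the calibration is good to about 2 mm. A picture is of the moment at which its call begins. There is no depth.
- order.hand_in(): hands the job in; it is judged then, once.
Trained networks look in the newest picture that a camera, given by its name, has taken for a name from the list of things; names that differ only in an ending like _2 or _b are one class to them, and where a whole thing is asked for, a point or a joint stands for the part that bears it (a point fixed in the world has none). Each returns a list of dicts, best first, with "confidence" (0 to 1); they miss things now and then, are a little off and sometimes report something else, mostly with a low value. They report only what shows in the picture. A call takes as long as a camera call. They do not tell look-alikes from the thing itself.
- finder.find_in(label, camera): "box" ([left, top, width, height] as shares, 0 to 1, of the picture: columns of its width, rows of its height, round what is visible of it).
- finder.trace(label, camera): "mask" (420x560 bool, what is visible of it) and "box" ([left, top, width, height] as shares, 0 to 1, of the picture: columns of its width, rows of its height, round what is visible of it).
- finder.pinpoint(label, camera): "at" ([column, row] as shares, 0 to 1, of the picture: columns of its width, rows of its height: a listed point, or the origin of a listed thing).
The state is a dict: "time": time; "joint_pos": joint angles; "qd": joint speeds; "joint_efforts": joint torques, N m; "tool_pos": TCP position; "tcp_rot": TCP orientation; "ft_force": force on the tool from outside, world axes, zero at the start; "wrist_torque": the same for the moment, N m; "finger_gap": finger opening in mm; "grip_force": force on a finger pad.
Only numpy, scipy, OpenCV 4.12 (cv2) and the standard library are available. Lean on these libraries where they do the work, as an engineer would, in place of code of your own. Each camera call takes 0.05 s, during which the arm holds its last target. There are 200 camera calls.

## Working session

There is one attempt and no reset: what is moved stays moved. The work goes in short steps, Python scripts to look and compute and a tool call to move; the robot and the scene stay as the last step left them, time stands still between calls to the robot, and variables do not carry over. Pictures are saved under pics/ and viewed, at most 10 in all, crops included, and the job is handed in when it is done.

Besides the shell and the picture viewer there is one more tool, called as a command line: name --argument value ..., lists and objects as JSON in quotes. send_rows: Moves the arm, as the interface text tells. Its arguments: {"type":"object","properties":{"steps":{"type":"array"},"fingers":{"type":"number"},"squeeze":{"type":"number"}},"required":["steps"]}

```bash
mkdir -p pics; python3 - <<'E'
from bench import sense,snapshot,finder
import cv2,numpy as np
ims=[]
for c in ["scene","side"]:
    s=snapshot(c); ims.append(s["img"]); np.savez(c+".npz",**s)
    print(c,s["K"].tolist(),np.round(s["pose"],3).tolist(), [k for k in s])
    for l in ["gas_tap","wing_handle","water_tap","burner","petri_dishes","dropper_bottle"]:
        print(l,[(np.round(np.array(d["at"])*[560,420],1).tolist(),round(d["confidence"],2)) for d in finder.pinpoint(l,c)])
for c,i in zip(["scene","side"],ims): cv2.imwrite(f"pics/{c}0.png",cv2.resize(i[:,:,::-1],(800,600)))
s=sense();print({k:s[k] for k in s})
E
```

```text
scene [[440.85324872680906, 0.0, 284.2938057440848], [0.0, 440.85324872680906, 208.0143028048879], [0.0, 0.0, 1.0]] [[-0.777, -0.477, 0.411, 1061.919], [0.629, -0.605, 0.487, 598.295], [0.016, 0.637, 0.771, 1025.337], [0.0, 0.0, 0.0, 1.0]] ['img', 'K', 'pose']
gas_tap [([300.3, 156.2], 0.97), ([242.8, 194.7], 0.91), ([184.5, 177.9], 0.78)]
wing_handle [([240.4, 160.5], 0.75), ([320.7, 251.8], 0.6)]
water_tap [([317.7, 269.4], 0.65)]
burner [([197.2, 255.2], 0.67)]
petri_dishes [([377.3, 338.8], 0.96)]
dropper_bottle [([218.4, 141.4], 0.49)]
side [[410.4183421411869, 0.0, 285.8194782905741], [0.0, 410.4183421411869, 209.6608151425424], [0.0, 0.0, 1.0]] [[1.0, -0.004, -0.021, 543.241], [-0.014, 0.612, -0.791, -800.183], [0.016, 0.791, 0.611, 735.361], [0.0, 0.0, 0.0, 1.0]] ['img', 'K', 'pose']
gas_tap [([292.5, 292.6], 0.72), ([184.7, 300.6], 0.7), ([342.4, 366.8], 0.69)]
wing_handle [([291.8, 248.4], 0.71)]
water_tap [([287.9, 202.2], 0.6)]
burner [([383.3, 264.1], 0.78)]
petri_dishes [([292.7, 163.6], 0.75)]
dropper_bottle [([260.4, 395.9], 0.59)]
{'time': 0.7, 'joint_pos': array([-7.54799795e+01,  7.46938082e+00,  8.52676827e+01, -9.98019374e-05,
        8.72599367e+01, -4.89294107e+00]), 'qd': array([ 0.01606166,  0.1016805 ,  0.02673082, -0.08788194,  0.08835287,
        0.06087829]), 'joint_efforts': array([-7.20399585e-04, -5.69143760e+01, -5.00753903e+01, -4.87686848e-04,
        9.28444970e-04,  2.69580659e-05]), 'tool_pos': array([ 199.45043794, -565.89668192,  231.31197537]), 'tcp_rot': array([1.79997020e+02, 3.55182561e-04, 1.94129663e+01]), 'ft_force': array([ 0.49185046,  0.354978  , -0.26707018]), 'wrist_torque': array([-0.000472  ,  0.01010228,  0.02040307]), 'grip_force': 0.0, 'finger_gap': 85.72290028213898}
```

View pics/scene0.png

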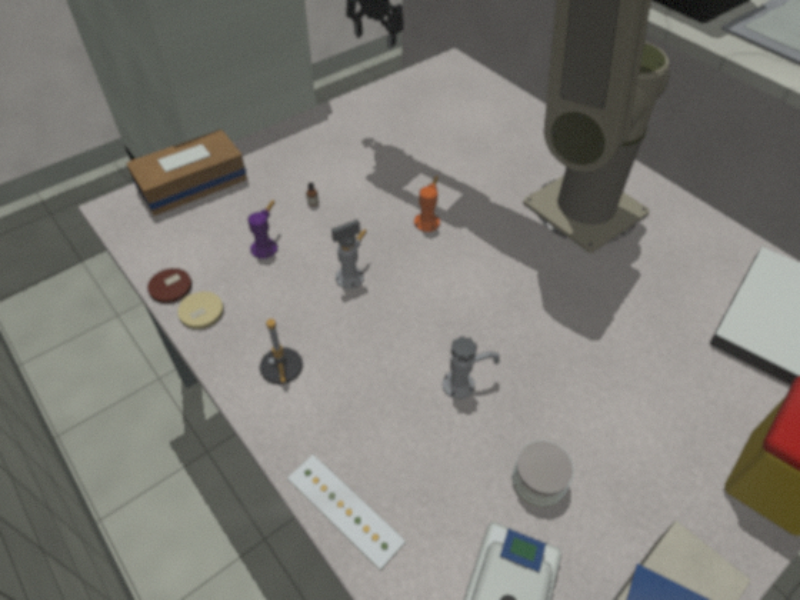

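View pics/side0.png

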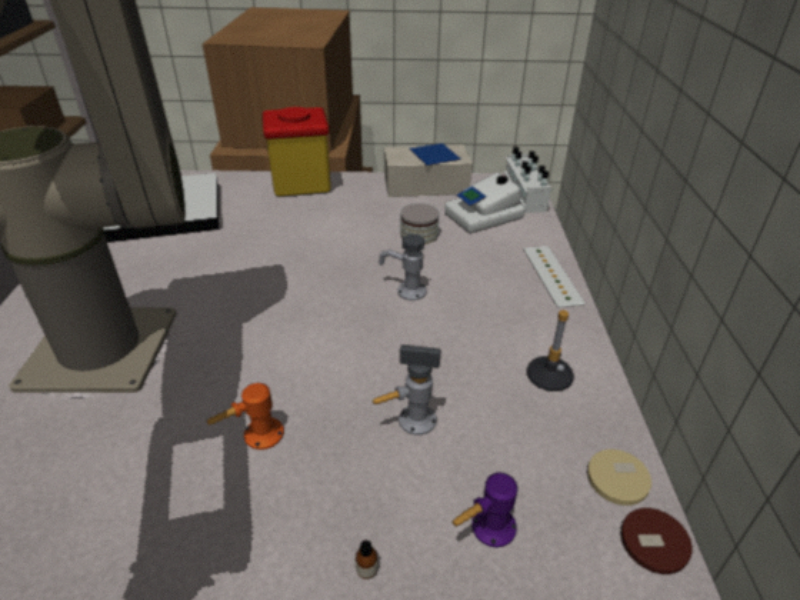

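Gas-tap candidates in the 800x600 views: the orange one (scene 428,205 / side 260,415), the purple one (scene 262,232 / side 495,510) and the chromed one with a grey wing (scene 348,255 / side 418,390). The chromed one fits because it has the grey bar handle and a straight nozzle. The other chromed column (scene 462,365) has a spout and a round knob, so it is the water tap.

```bash
cat > h.py <<'E'
import numpy as np
def ray(s,p):
    d=np.linalg.inv(s["K"])@[p[0],p[1],1]; d=d*[1,-1,-1]; R=s["pose"]
    return R[:3,3],R[:3,:3]@d
def atz(s,p,z):
    o,d=ray(s,p); return o+d*(z-o[2])/d[2]
def proj(s,P):
    R=s["pose"]; c=R[:3,:3].T@(np.asarray(P,float)-R[:3,3]); c=c*[1,-1,-1]; q=s["K"]@c; return q[:2]/q[2]
def tri(sa,pa,sb,pb):
    A=[];b=[]
    for s,p in((sa,pa),(sb,pb)):
        o,d=ray(s,p); d/=np.linalg.norm(d); M=np.eye(3)-np.outer(d,d); A.append(M); b.append(M@o)
    return np.linalg.lstsq(np.vstack(A),np.hstack(b),rcond=None)[0]
E
python3 - <<'E'
from h import *; import cv2
a=np.load("scene.npz");b=np.load("side.npz")
print("wing",tri(a,(240.4,160.5),b,(291.8,248.4)))
for n,p,q in [("gas",(242.8,194.7),(292.5,292.6)),("water",(317.7,269.4),(287.9,202.2)),("burner",(197.2,255.2),(383.3,264.1)),("dish",(377.3,338.8),(292.7,163.6)),("bottle",(218.4,141.4),(260.4,395.9)),("orange",(300.3,156.2),(184.7,300.6)),("purple",(184.5,177.9),(342.4,366.8))]:
    print(n,atz(a,p,0)[:2].round(),atz(b,q,0)[:2].round())
i=cv2.resize(a["img"][140:220,200:280],(400,400),interpolation=2);j=cv2.resize(b["img"][230:310,250:330],(400,400),interpolation=2)
cv2.imwrite("pics/crop.png",np.hstack([i,j])[:,:,::-1])
E
```

```text
wing [ 576.83694191 -171.16297205  145.17400617]
gas [ 582. -171.] [ 579. -164.]
water [580. 174.] [575. 188.]
burner [811. -68.] [810. -71.]
dish [597. 411.] [595. 410.]
bottle [ 506. -421.] [ 513. -411.]
orange [ 331. -192.] [ 334. -187.]
purple [ 686. -343.] [ 672. -353.]
```

View pics/crop.png

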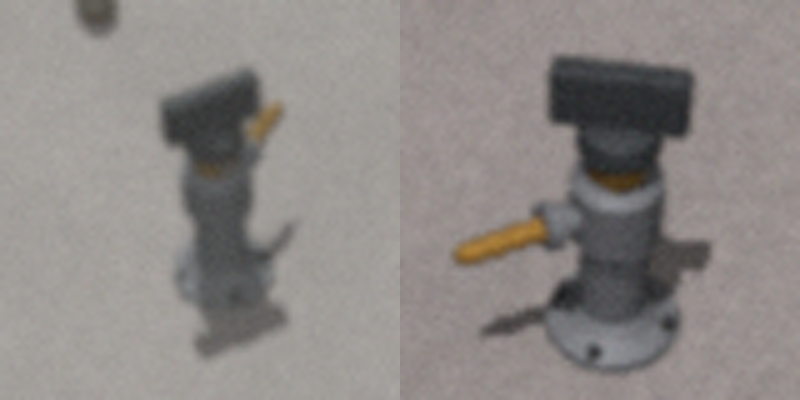

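The crop shows a chrome column, a grey bar wing on top, and a straight ochre-tipped nozzle pointing left, so this is the gas tap. The side crop puts the wing's top edge from (555,60) to (692,72) and the nozzle tip at (460,255).

```bash
python3 - <<'E'
from h import *
a=np.load("scene.npz");b=np.load("side.npz")
ang=lambda v:np.degrees(np.arctan2(v[1],v[0]))
p,q=atz(b,(281,242),158),atz(b,(308.4,244.4),158);print("side wing",p,q,ang(q-p))
p,q=atz(a,(200+163/5,140+100/5),158),atz(a,(200+250/5,140+70/5),158);print("scene wing",p,q,ang(q-p))
n=tri(a,(256,161.4),b,(262,281));print("nozzle",n,ang(n[:2]-[579,-169]), np.linalg.norm(n[:2]-[579,-169]))
E
```

```text
side wing [ 551.13909551 -163.65025025  158.        ] [ 607.99741125 -170.8415592   158.        ] -7.208364501172353
scene wing [ 603.3221211  -175.19936963  158.        ] [ 550.71231095 -164.82443284  158.        ] 168.84411226918436
nozzle [ 509.72888987 -198.02099695   77.57255572] -157.26884772030667 75.1046267771468
```

send_rows --steps '[[[0.79,0.83,0.3],[0,0,0.165]],[[1.58,1.65,0.6],[0,0,0.33]],[[2.37,2.48,0.9],[0,0,0.495]],[[3.16,3.31,1.2],[0,0,0.66]],[[3.95,4.13,1.5],[0,0,0.825]],[[4.74,4.96,1.8],[0,0,0.99]],[[5.53,5.79,2.0],[0,0,1.155]],[[6.32,6.62,2.2],[0,0,1.32]],[[7.11,7.44,2.3],[0,0,1.485]],[[7.9,8.27,2.3],[0,0,1.65]]]' --fingers 0 --squeeze 30

```text
time: 1.95
tool_pos: [437.3, -317.0, 300.8]
tcp_rot: [180.0, 0.0, 114.3]
ft_force: [-0.3, 0.6, -0.1]
finger_gap: 85.3
grip_force: 0.0
```

send_rows --steps '[[[0.79,0.83,0],[0,0,0.165]],[[1.58,1.65,0],[0,0,0.33]],[[2.37,2.48,0],[0,0,0.495]],[[3.16,3.31,0],[0,0,0.66]],[[3.95,4.13,0],[0,0,0.825]],[[4.75,4.96,0],[0,0,0.99]],[[4.75,4.96,0],[0,0,0.995]],[[4.75,4.96,0],[0,0,0.995]],[[4.75,4.96,0],[0,0,0.995]]]'

```text
time: 3.08
tool_pos: [578.4, -169.8, 300.4]
tcp_rot: [-180.0, -0.0, 170.8]
ft_force: [-0.5, 0.7, 0.7]
finger_gap: 85.0
grip_force: 0.0
```

```bash
python3 - <<'E'
from bench import sense,snapshot,finder
import cv2,numpy as np
from h import *
s=snapshot("wrist");np.savez("wrist.npz",**s)
print(np.round(s["pose"],3).tolist())
for l in ["gas_tap","wing_handle"]:
    for d in finder.pinpoint(l,"wrist"):
        p=np.array(d["at"])*[560,420]; print(l,p,d["confidence"],atz(s,p,142 if l[0]=="w" else 0))
for l in ["wing_handle"]:
    for d in finder.trace(l,"wrist"): print(d["box"],d["mask"].sum(),d["confidence"])
cv2.imwrite("pics/wrist.png",cv2.resize(s["img"][:,:,::-1],(800,600)))
print(sense()["wrist_torque"],sense()["joint_pos"])
E
```

```text
[[0.16, -0.944, -0.287, 504.631], [0.987, 0.154, 0.045, -157.08], [0.001, -0.29, 0.957, 442.75], [0.0, 0.0, 0.0, 1.0]]
gas_tap [283.024 165.984] 0.64 [ 572.80017861 -163.72159457    0.        ]
gas_tap [172.928 248.808] 0.61 [ 6.72315450e+02 -3.52336880e+02 -5.68434189e-14]
wing_handle [279.496 195.006] 0.67 [ 579.024644   -169.64979173  142.        ]
[-0.02932091  0.0223399   0.00118155] [-2.12042219e+01  6.87849929e+00  7.87523926e+01 -3.20042446e-03
  9.43564371e+01 -1.02084921e+02]
```

View pics/wrist.png

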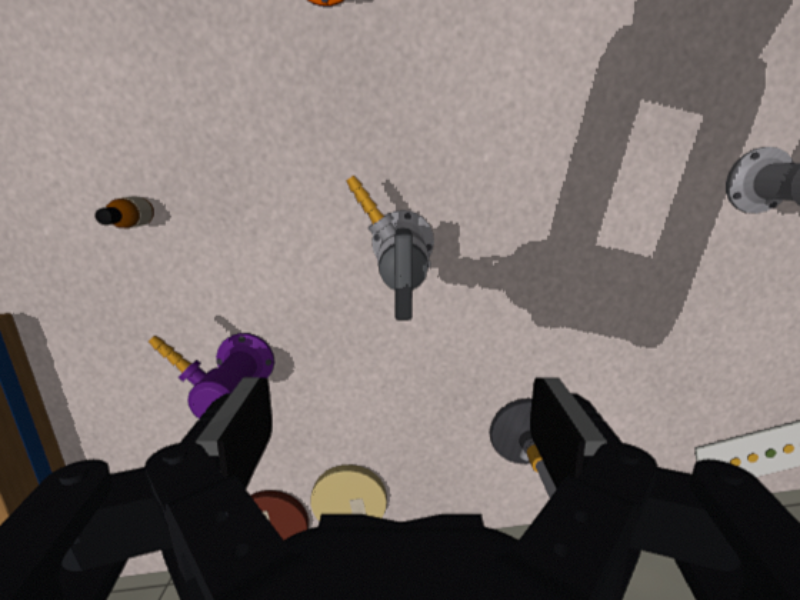

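The wrist view shows the wing bar as the upright dark strip, about (403,235) to (403,290) with its front face down to 320. The nozzle runs to its tip at (352,180), and the fingers straddle the bar.

```bash
python3 - <<'E'
import cv2
from h import *
s=np.load("wrist.npz"); f=.7
ang=lambda v:np.degrees(np.arctan2(v[1],v[0]))
p,q=atz(s,(403*f,236*f),158),atz(s,(403.5*f,290*f),158);print("wing top",p,q,ang(q-p),(p+q)/2,np.linalg.norm(p-q))
n=atz(s,(352*f,180*f),78);m=atz(s,(377*f,219*f),78);print("noz",n,m,ang(m-n),ang(np.array([579,-169.5])-n[:2]),np.linalg.norm(n[:2]-[579,-169.5]))
c=cv2.resize(s["img"][110:240,230:330],None,fx=4.5,fy=4.5,interpolation=2)[:,:,::-1]
cv2.imwrite("pics/wc.png",c)
E
```

```text
wing top [ 547.62442708 -162.07517944  158.        ] [ 583.25608844 -167.46806838  158.        ] -8.606455981014818 [ 565.44025776 -164.77162391  158.        ] 36.037460264240124
noz [ 509.22989405 -196.39733507   78.        ] [ 542.616805   -182.18158043   78.        ] 23.063735323160856 21.08233692721993 74.7752252966705
```

View pics/wc.png

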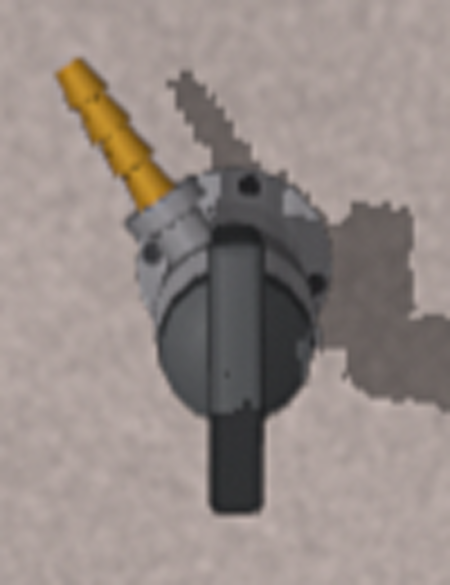

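The crop shows the bar's top face from about (237,240) to (237,512), partly shadowed, and upright in the image.

```bash
python3 - <<'E'
from h import *
s=np.load("wrist.npz")
ang=lambda v:np.degrees(np.arctan2(v[1],v[0]))
g=lambda x,y:(230+x/4.5-.4,110+y/4.5-.4)
p,q=atz(s,g(238,240),158),atz(s,g(236.5,511),158);c=(p+q)/2;print("wing top",p,q,ang(q-p),c,np.linalg.norm(p-q))
n=atz(s,g(76,68),80);m=atz(s,g(150,193),80);print("noz",n,m,ang(m-n),ang(c-n))
E
```

```text
wing top [ 545.62812734 -161.39305046  158.        ] [ 603.27080325 -170.96990278  158.        ] -9.433054428484915 [ 574.44946529 -166.18147662  158.        ] 58.43281771499542
noz [ 507.84307363 -195.81382734   80.        ] [ 541.31482159 -182.9841748    80.        ] 20.97172605837758 23.983683196137232
```

send_rows --steps '[[[-0.02,0.02,-1.4],[0,0,0]],[[-0.03,0.03,-2.8],[0,0,0]],[[-0.03,0.03,-4.0],[0,0,0]],[[-0.03,0.03,-5.0],[0,0,0]],[[-0.03,0.03,-5.55],[0,0,0]],[[-0.03,0.03,-5.55],[0,0,0]]]'

```text
time: 4.03
tool_pos: [577.2, -168.0, 132.7]
tcp_rot: [180.0, -0.1, 170.9]
ft_force: [-0.0, -0.4, -0.2]
finger_gap: 85.2
grip_force: 0.0
```

send_rows --steps '[[[0,0,0],[0,0,0]],[[0,0,0],[0,0,0]],[[0,0,0],[0,0,0]],[[0,0,0],[0,0,0]],[[0,0,0],[0,0,0]],[[0,0,0],[0,0,0]],[[0,0,0],[0,0,0]],[[0,0,0],[0,0,0]]]' --fingers 0.75

```text
time: 5.03
tool_pos: [578.0, -168.1, 133.7]
tcp_rot: [180.0, -0.0, 171.0]
ft_force: [-0.1, -0.4, -0.2]
finger_gap: 21.5
grip_force: 0.0
```

```bash
cat > t.py <<'E'
from bench import sense
import numpy as np
s=sense();print(s["time"],s["wrist_torque"].round(3),s["ft_force"].round(1),s["tool_pos"].round(1),s["tcp_rot"].round(2),s["grip_force"],s["finger_gap"])
E
python3 t.py
```

```text
5.025 [-0.07  -0.047  0.046] [-0.1 -0.4 -0.2] [ 578.  -168.1  133.7] [180.    -0.   170.96] 0.0 21.46410846640225
```

send_rows --steps '[[[0,0,0],[0,0,0]],[[0,0,0],[0,0,0]],[[0,0,0],[0,0,0]],[[0,0,0],[0,0,0]]]' --fingers 1 --squeeze 30

```text
time: 5.52
tool_pos: [578.0, -168.1, 133.8]
tcp_rot: [-180.0, 0.0, 171.0]
ft_force: [-0.7, -0.3, 0.6]
finger_gap: 11.4
grip_force: 34.5
```

```bash
python3 t.py
```

```text
5.525 [-0.041  0.129 -0.031] [-0.7 -0.3  0.6] [ 578.  -168.1  133.8] [-180.      0.    170.96] 34.529582262039185 11.434985171433507
```

send_rows --steps '[[[0,0,0],[0,0,-0.02]],[[0,0,0],[0,0,-0.04]],[[0,0,0],[0,0,-0.06]],[[0,0,0],[0,0,-0.08]],[[0,0,0],[0,0,-0.08]]]'

```text
time: 6.15
tool_pos: [578.1, -168.2, 133.9]
tcp_rot: [-180.0, 0.0, 166.4]
ft_force: [-2.0, -1.0, 1.6]
finger_gap: 11.4
grip_force: 34.7
```

```bash
python3 t.py
```

```text
6.15 [-0.227  0.163  0.211] [-2.  -1.   1.6] [ 578.1 -168.2  133.9] [-1.7999e+02  1.0000e-02  1.6636e+02] 34.70856070518494 11.376117149422848
```

send_rows --steps '[[[0,0,0],[0,0,-0.015]],[[0,0,0],[0,0,-0.03]],[[0,0,0],[0,0,-0.03]]]'

```text
time: 6.52
tool_pos: [578.0, -168.2, 133.8]
tcp_rot: [-180.0, 0.0, 164.6]
ft_force: [-1.1, -2.1, 2.5]
finger_gap: 11.6
grip_force: 35.1
```

```bash
python3 t.py
```

```text
6.525 [-0.325  0.234  0.441] [-1.1 -2.1  2.5] [ 578.  -168.2  133.8] [-179.99    0.    164.65] 35.07870376110077 11.55002410992996
```

send_rows --steps '[[[0,0,0],[0,0,-0.01]],[[0,0,0],[0,0,-0.02]],[[0,0,0],[0,0,-0.02]]]'

```text
time: 6.9
tool_pos: [578.0, -168.2, 133.8]
tcp_rot: [-180.0, 0.0, 163.5]
ft_force: [-1.6, -3.5, 2.7]
finger_gap: 11.5
grip_force: 35.0
```

```bash
python3 t.py
```

```text
6.9 [-0.423  0.22   0.415] [-1.6 -3.5  2.7] [ 578.  -168.2  133.8] [-179.99    0.    163.5 ] 34.98977065086365 11.4545806077469
```

send_rows --steps '[[[0,0,0],[0,0,-0.01]],[[0,0,0],[0,0,-0.02]],[[0,0,0],[0,0,-0.02]]]'

```text
time: 7.28
tool_pos: [578.0, -168.2, 133.9]
tcp_rot: [-180.0, 0.0, 162.3]
ft_force: [-1.1, -2.9, 2.8]
finger_gap: 11.8
grip_force: 35.1
```

```bash
python3 t.py
```

```text
7.275 [-0.46   0.321  0.349] [-1.1 -2.9  2.8] [ 578.  -168.2  133.9] [-179.99    0.    162.35] 35.07468938827515 11.804089476409082
```

send_rows --steps '[[[0,0,0],[0,0,-0.01]],[[0,0,0],[0,0,-0.02]],[[0,0,0],[0,0,-0.03]],[[0,0,0],[0,0,-0.03]]]'

```text
time: 7.78
tool_pos: [578.0, -168.2, 133.8]
tcp_rot: [-180.0, 0.0, 160.6]
ft_force: [-1.1, -3.8, 3.0]
finger_gap: 11.3
grip_force: 35.1
```

```bash
python3 t.py
```

```text
7.775 [-0.639  0.323  0.332] [-1.1 -3.8  3. ] [ 578.  -168.2  133.8] [-179.99    0.    160.63] 35.126078724861145 11.326395147679102
```

send_rows --steps '[[[0,0,0],[0,0,-0.01]],[[0,0,0],[0,0,-0.02]],[[0,0,0],[0,0,-0.03]],[[0,0,0],[0,0,-0.03]]]'

```text
time: 8.28
tool_pos: [578.0, -168.2, 133.8]
tcp_rot: [-180.0, 0.0, 158.9]
ft_force: [-2.1, -5.1, 4.0]
finger_gap: 11.3
grip_force: 35.7
```

```bash
python3 t.py
```

```text
8.275 [-0.633  0.366  0.494] [-2.1 -5.1  4. ] [ 578.  -168.2  133.8] [-179.99    0.    158.92] 35.67687749862671 11.348263249286438
```

send_rows --steps '[[[0,0,0],[0,0,-0.007]],[[0,0,0],[0,0,-0.015]],[[0,0,0],[0,0,-0.015]]]'

```text
time: 8.65
tool_pos: [578.0, -168.1, 133.8]
tcp_rot: [-180.0, 0.0, 158.1]
ft_force: [-2.7, -5.0, 4.0]
finger_gap: 11.4
grip_force: 36.5
```

```bash
python3 t.py
```

```text
8.65 [-0.719  0.407  0.583] [-2.7 -5.   4. ] [ 578.  -168.1  133.8] [-179.99    0.    158.06] 36.50484502315521 11.358191028194117
```

send_rows --steps '[[[0,0,0],[0,0,0.05]],[[0,0,0],[0,0,0.1]],[[0,0,0],[0,0,0.15]],[[0,0,0],[0,0,0.2]],[[0,0,0],[0,0,0.25]],[[0,0,0],[0,0,0.29]],[[0,0,0],[0,0,0.32]],[[0,0,0],[0,0,0.32]]]'

```text
time: 9.65
tool_pos: [578.2, -167.9, 133.9]
tcp_rot: [180.0, 0.0, 176.4]
ft_force: [-0.7, -1.2, 4.0]
finger_gap: 11.1
grip_force: 35.0
```

```bash
python3 t.py
```

```text
9.65 [-0.359  0.245 -0.132] [-0.7 -1.2  4. ] [ 578.2 -167.9  133.9] [1.7998e+02 1.0000e-02 1.7638e+02] 35.02298176288605 11.053878173843037
```

send_rows --steps '[[[0,0,0],[0,0,0.01]],[[0,0,0],[0,0,0.02]],[[0,0,0],[0,0,0.03]],[[0,0,0],[0,0,0.04]],[[0,0,0],[0,0,0.04]]]'

```text
time: 10.28
tool_pos: [578.1, -168.0, 133.8]
tcp_rot: [180.0, 0.0, 178.7]
ft_force: [-1.3, -1.2, 3.8]
finger_gap: 11.1
grip_force: 35.2
```

```bash
python3 t.py
```

```text
10.275 [-0.145  0.197 -0.359] [-1.3 -1.2  3.8] [ 578.1 -168.   133.8] [1.7999e+02 1.0000e-02 1.7870e+02] 35.20841181278229 11.118976084418355
```

send_rows --steps '[[[0,0,0],[0,0,0.01]],[[0,0,0],[0,0,0.02]],[[0,0,0],[0,0,0.03]],[[0,0,0],[0,0,0.03]]]'

```text
time: 10.78
tool_pos: [578.1, -168.0, 133.8]
tcp_rot: [180.0, 0.0, -179.6]
ft_force: [-0.5, 0.6, 4.3]
finger_gap: 11.3
grip_force: 35.3
```

```bash
python3 t.py
```

```text
10.775 [ 0.021  0.129 -0.42 ] [-0.5  0.6  4.3] [ 578.1 -168.   133.8] [ 1.7999e+02  1.0000e-02 -1.7957e+02] 35.31479358673096 11.31909446706065
```

send_rows --steps '[[[0,0,0],[0,0,0.01]],[[0,0,0],[0,0,0.02]],[[0,0,0],[0,0,0.03]],[[0,0,0],[0,0,0.03]]]'

```text
time: 11.28
tool_pos: [578.1, -168.0, 133.8]
tcp_rot: [180.0, 0.0, -177.9]
ft_force: [-0.1, -0.1, 5.2]
finger_gap: 10.8
grip_force: 35.4
```

```bash
python3 t.py
```

```text
11.275 [ 0.16   0.037 -0.356] [-0.1 -0.1  5.2] [ 578.1 -168.   133.8] [ 179.99    0.   -177.85] 35.351951122283936 10.842963867595797
```

send_rows --steps '[[[0,0,0],[0,0,0.01]],[[0,0,0],[0,0,0.02]],[[0,0,0],[0,0,0.03]],[[0,0,0],[0,0,0.03]]]'

```text
time: 11.78
tool_pos: [578.1, -168.0, 133.8]
tcp_rot: [180.0, 0.0, -176.1]
ft_force: [0.3, 1.1, 4.5]
finger_gap: 11.3
grip_force: 35.9
```

```bash
python3 t.py
```

```text
11.775 [ 0.331  0.046 -0.576] [0.3 1.1 4.5] [ 578.1 -168.   133.8] [ 1.7999e+02  1.0000e-02 -1.7614e+02] 35.87095499038696 11.296318128326975
```

send_rows --steps '[[[0,0,0],[0,0,-0.05]],[[0,0,0],[0,0,-0.1]],[[0,0,0],[0,0,-0.15]],[[0,0,0],[0,0,-0.2]],[[0,0,0],[0,0,-0.25]],[[0,0,0],[0,0,-0.3]],[[0,0,0],[0,0,-0.35]],[[0,0,0],[0,0,-0.39]],[[0,0,0],[0,0,-0.42]],[[0,0,0],[0,0,-0.42]]]'

```text
time: 13.02
tool_pos: [578.0, -168.4, 133.9]
tcp_rot: [-180.0, 0.0, 159.8]
ft_force: [-2.1, -0.8, 5.0]
finger_gap: 11.4
grip_force: 35.4
```

```bash
python3 t.py
```

```text
13.025 [-0.155  0.117  0.376] [-2.1 -0.8  5. ] [ 578.  -168.4  133.9] [-1.7997e+02  1.0000e-02  1.5981e+02] 35.387054085731506 11.38766894711741
```

send_rows --steps '[[[0,0,0],[0,0,-0.01]],[[0,0,0],[0,0,-0.02]],[[0,0,0],[0,0,-0.03]],[[0,0,0],[0,0,-0.03]]]'

```text
time: 13.52
tool_pos: [578.0, -168.4, 133.8]
tcp_rot: [-180.0, 0.0, 158.1]
ft_force: [-1.4, -1.5, 5.1]
finger_gap: 11.3
grip_force: 35.3
```

```bash
python3 t.py
```

```text
13.525 [-0.229  0.155  0.299] [-1.4 -1.5  5.1] [ 578.  -168.4  133.8] [-1.7997e+02  1.0000e-02  1.5811e+02] 35.33464193344116 11.32750500795172
```

send_rows --steps '[[[0,0,0],[0,0,-0.01]],[[0,0,0],[0,0,-0.02]],[[0,0,0],[0,0,-0.03]],[[0,0,0],[0,0,-0.03]]]'

```text
time: 14.02
tool_pos: [577.9, -168.4, 133.8]
tcp_rot: [-180.0, 0.0, 156.4]
ft_force: [-0.7, -1.5, 4.5]
finger_gap: 11.4
grip_force: 35.5
```

```bash
python3 t.py
```

```text
14.025 [-0.222  0.224  0.446] [-0.7 -1.5  4.5] [ 577.9 -168.4  133.8] [-179.97    0.    156.4 ] 35.53140342235565 11.432698026603477
```

send_rows --steps '[[[0,0,0],[0,0,-0.01]],[[0,0,0],[0,0,-0.02]],[[0,0,0],[0,0,-0.02]]]'

```text
time: 14.4
tool_pos: [577.9, -168.4, 133.8]
tcp_rot: [-180.0, 0.0, 155.3]
ft_force: [-1.0, -0.6, 5.1]
finger_gap: 11.1
grip_force: 36.2
```

```bash
python3 t.py
```

```text
14.4 [-0.28   0.139  0.569] [-1.  -0.6  5.1] [ 577.9 -168.4  133.8] [-1.7996e+02  1.0000e-02  1.5526e+02] 36.18314266204834 11.081115756245595
```

send_rows --steps '[[[0,0,0],[0,0,0.05]],[[0,0,0],[0,0,0.11]],[[0,0,0],[0,0,0.17]],[[0,0,0],[0,0,0.23]],[[0,0,0],[0,0,0.29]],[[0,0,0],[0,0,0.35]],[[0,0,0],[0,0,0.41]],[[0,0,0],[0,0,0.46]],[[0,0,0],[0,0,0.49]],[[0,0,0],[0,0,0.49]]]'

```text
time: 15.65
tool_pos: [578.1, -168.0, 133.8]
tcp_rot: [180.0, 0.0, -176.7]
ft_force: [-0.9, 0.7, 5.2]
finger_gap: 11.7
grip_force: 35.4
```

```bash
python3 t.py
```

```text
15.65 [ 0.08   0.097 -0.382] [-0.9  0.7  5.2] [ 578.1 -168.   133.8] [ 1.7998e+02  1.0000e-02 -1.7670e+02] 35.37336766719818 11.654785288702513
```

send_rows --steps '[[[0,0,0],[0,0,0.01]],[[0,0,0],[0,0,0.02]],[[0,0,0],[0,0,0.03]],[[0,0,0],[0,0,0.03]]]'

```text
time: 16.15
tool_pos: [578.1, -167.9, 133.8]
tcp_rot: [180.0, 0.0, -175.0]
ft_force: [0.0, 0.9, 5.5]
finger_gap: 11.5
grip_force: 35.4
```

```bash
python3 t.py
```

```text
16.15 [ 0.121  0.08  -0.38 ] [0.  0.9 5.5] [ 578.1 -167.9  133.8] [ 1.7998e+02  1.0000e-02 -1.7499e+02] 35.38337767124176 11.51030409749591
```

send_rows --steps '[[[0,0,0],[0,0,0.01]],[[0,0,0],[0,0,0.02]],[[0,0,0],[0,0,0.03]],[[0,0,0],[0,0,0.03]]]'

```text
time: 16.65
tool_pos: [578.1, -167.9, 133.8]
tcp_rot: [180.0, 0.0, -173.3]
ft_force: [-0.6, 1.3, 5.2]
finger_gap: 11.5
grip_force: 35.4
```

```bash
python3 t.py
```

```text
16.65 [ 0.163  0.058 -0.353] [-0.6  1.3  5.2] [ 578.1 -167.9  133.8] [ 1.7998e+02  1.0000e-02 -1.7327e+02] 35.38621366024017 11.477322260701488
```

send_rows --steps '[[[0,0,0],[0,0,0.01]],[[0,0,0],[0,0,0.02]],[[0,0,0],[0,0,0.03]],[[0,0,0],[0,0,0.03]]]'

```text
time: 17.15
tool_pos: [578.0, -167.9, 133.8]
tcp_rot: [180.0, 0.0, -171.5]
ft_force: [-0.5, 1.3, 4.4]
finger_gap: 11.4
grip_force: 35.2
```

```bash
python3 t.py
```

```text
17.15 [ 0.142  0.09  -0.131] [-0.5  1.3  4.4] [ 578.  -167.9  133.8] [ 179.98    0.   -171.54] 35.19245445728302 11.363118587471215
```

Torque has dropped to about 0.1 N m, so it is free. Next I turn it clockwise to shut.

send_rows --steps '[[[0,0,0],[0,0,-0.05]],[[0,0,0],[0,0,-0.1]],[[0,0,0],[0,0,-0.15]],[[0,0,0],[0,0,-0.2]],[[0,0,0],[0,0,-0.25]],[[0,0,0],[0,0,-0.3]],[[0,0,0],[0,0,-0.35]],[[0,0,0],[0,0,-0.4]],[[0,0,0],[0,0,-0.45]],[[0,0,0],[0,0,-0.5]]]'

```text
time: 18.4
tool_pos: [578.0, -168.3, 133.8]
tcp_rot: [-180.0, 0.0, 159.7]
ft_force: [-0.8, -1.9, 5.2]
finger_gap: 11.3
grip_force: 35.1
```

```bash
python3 t.py
```

```text
18.4 [-0.193  0.101  0.103] [-0.8 -1.9  5.2] [ 578.  -168.3  133.8] [-1.7998e+02  1.0000e-02  1.5972e+02] 35.119280219078064 11.25080067755493
```

send_rows --steps '[[[0,0,0],[0,0,-0.07]],[[0,0,0],[0,0,-0.14]],[[0,0,0],[0,0,-0.21]],[[0,0,0],[0,0,-0.28]],[[0,0,0],[0,0,-0.35]],[[0,0,0],[0,0,-0.42]],[[0,0,0],[0,0,-0.49]],[[0,0,0],[0,0,-0.56]],[[0,0,0],[0,0,-0.62]],[[0,0,0],[0,0,-0.66]]]'

```text
time: 19.65
tool_pos: [577.6, -168.9, 133.8]
tcp_rot: [-179.9, 0.0, 121.9]
ft_force: [-3.2, -3.4, 5.4]
finger_gap: 11.4
grip_force: 35.2
```

```bash
python3 t.py
```

```text
19.65 [-0.573  0.501  0.074] [-3.2 -3.4  5.4] [ 577.6 -168.9  133.8] [-1.7993e+02  3.0000e-02  1.2189e+02] 35.22306203842163 11.412395182270831
```

send_rows --steps '[[[0,0,0],[0,0,-0.02]],[[0,0,0],[0,0,-0.05]],[[0,0,0],[0,0,-0.08]],[[0,0,0],[0,0,-0.11]],[[0,0,0],[0,0,-0.13]],[[0,0,0],[0,0,-0.13]]]'

```text
time: 20.4
tool_pos: [577.5, -168.9, 133.8]
tcp_rot: [-179.9, 0.0, 114.5]
ft_force: [-3.3, -3.7, 6.0]
finger_gap: 11.0
grip_force: 35.3
```

```bash
python3 t.py
```

```text
20.4 [-0.574  0.56   0.053] [-3.3 -3.7  6. ] [ 577.5 -168.9  133.8] [-1.7992e+02  3.0000e-02  1.1452e+02] 35.27856767177582 10.986630353410261
```

send_rows --steps '[[[0,0,0],[0,0,-0.015]],[[0,0,0],[0,0,-0.03]],[[0,0,0],[0,0,-0.04]],[[0,0,0],[0,0,-0.04]]]'

```text
time: 20.9
tool_pos: [577.4, -168.9, 133.8]
tcp_rot: [-179.9, 0.0, 112.3]
ft_force: [-3.9, -4.2, 7.0]
finger_gap: 11.3
grip_force: 35.5
```

```bash
python3 t.py
```

```text
20.9 [-0.612  0.575  0.319] [-3.9 -4.2  7. ] [ 577.4 -168.9  133.8] [-1.7991e+02  4.0000e-02  1.1225e+02] 35.47304570674896 11.311940958044953
```

send_rows --steps '[[[0,0,0],[0,0,-0.01]],[[0,0,0],[0,0,-0.02]],[[0,0,0],[0,0,-0.02]]]'

```text
time: 21.28
tool_pos: [577.4, -168.9, 133.8]
tcp_rot: [-179.9, 0.0, 111.1]
ft_force: [-4.0, -3.5, 6.2]
finger_gap: 11.1
grip_force: 35.8
```

```bash
python3 t.py
```

```text
21.275 [-0.581  0.627  0.461] [-4.  -3.5  6.2] [ 577.4 -168.9  133.8] [-1.7991e+02  4.0000e-02  1.1112e+02] 35.81937611103058 11.146264656488679
```

At the stop. I'll unload the spring, release and rise.

send_rows --steps '[[[0,0,0],[0,0,0.02]],[[0,0,0],[0,0,0.04]],[[0,0,0],[0,0,0.055]],[[0,0,0],[0,0,0.055]],[[0,0,0],[0,0,0.055]]]'

```text
time: 21.9
tool_pos: [577.5, -169.0, 133.8]
tcp_rot: [-179.9, 0.0, 114.2]
ft_force: [-2.9, -3.4, 5.9]
finger_gap: 11.2
grip_force: 35.3
```

send_rows --steps '[[[0,0,0],[0,0,0]],[[0,0,0],[0,0,0]],[[0,0,0],[0,0,0]],[[0,0,0],[0,0,0]],[[0,0,0],[0,0,0]],[[0,0,0],[0,0,0]],[[0,0,0],[0,0,0]],[[0,0,0],[0,0,0]]]' --fingers 0

```text
time: 22.9
tool_pos: [578.0, -168.1, 133.8]
tcp_rot: [-180.0, -0.0, 114.2]
ft_force: [0.1, -0.5, -0.5]
finger_gap: 85.4
grip_force: 0.0
```

send_rows --steps '[[[0,0,0.5],[0,0,0]],[[0,0,1.5],[0,0,0]],[[0,0,3],[0,0,0]],[[0,0,4.5],[0,0,0]],[[0,0,5.5],[0,0,0]],[[0,0,5.5],[0,0,0]],[[0,0,5.5],[0,0,0]]]'

```text
time: 23.78
tool_pos: [577.8, -168.0, 298.5]
tcp_rot: [-180.0, -0.0, 114.2]
ft_force: [-0.6, 0.5, -0.5]
finger_gap: 85.4
grip_force: 0.0
```

```bash
python3 t.py; python3 - <<'E'
from bench import snapshot
import cv2,numpy as np
s=snapshot("wrist");np.savez("w2.npz",**s)
cv2.imwrite("pics/w2.png",cv2.resize(s["img"][90:240,200:360],None,fx=4,fy=4,interpolation=2)[:,:,::-1])
E
```

```text
23.775 [-0.002 -0.019  0.016] [-0.6  0.5 -0.5] [ 577.8 -168.   298.5] [-1.7999e+02 -1.0000e-02  1.1424e+02] 0.0 85.42721382867627
```

View pics/w2.png

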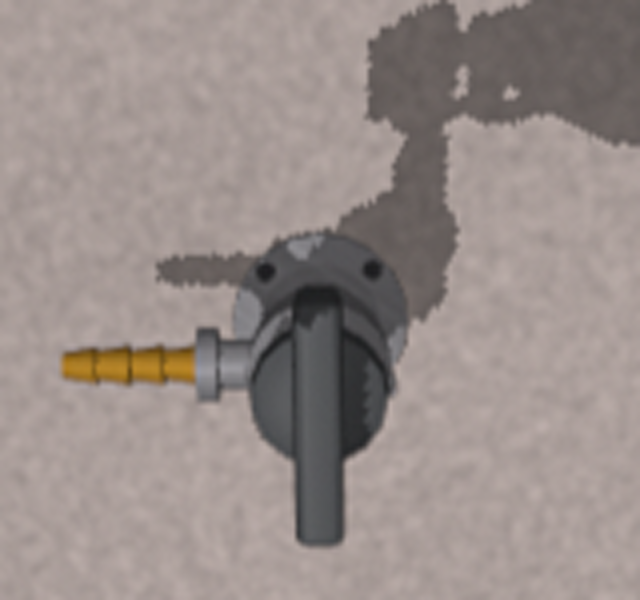

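The crop shows the wing upright from (319,295) to (320,545), square to the level nozzle at (62,367) to (245,365). It is shut and let go.

```bash
python3 -c "
from bench import order
print(order.hand_in())"
```

```text
the job is handed in; nothing more can be done
None
```

The gas tap broke free after two swings each way, with torque readings never above about 0.58 N m (it cracks at 0.85); I turned it clockwise to its stop, let go, saw the wing square across the nozzle in the wrist picture, and handed in at about 24 s (no verdict was returned).

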